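# Back the mould turntable off one notch

## Task

The mould turntable has been clicked one notch too far: lift its ratchet pawl out of the teeth by tipping the ball-ended lever over with a fingertip so that it stays up, push the wheel back exactly one notch (clockwise seen from above) by one of its pegs, then tip the pawl down again so that it sits fully in the new notch. Only push, gently, with the fingertips: do not pinch anything, keep the silicone mould standing where it is on the wheel, and leave the other things alone.

Things in the scene. Friction and masses are not known exactly. Their poses are not given: they have to be found in the camera images.
- turntable: Grey base of a bench turntable, fixed on a 6 mm glass plate that covers the table here. Origin on the wheel's axle, at the base's underside; z up. The pawl stands on its -y side, 140 mm out, between two cheeks 72 high; x runs along the pawl's pivot. Heights above this origin: wheel's flat top 46, tooth tips 58, pivot 64, peg tops 86. Wheel: aluminium, 224 dia.
- wheel (a joint): Wheel angle, rad, counterclockwise from above. 12 saw teeth on its top rim: a notch is 30 degrees (0.524); the seated pawl lets it turn counterclockwise only, with 0.09 play either way in a notch. At 0 the pawl is mid-notch; it starts within 0.07 of 0; one notch back is -0.524. With the pawl up it turns stiffly (2 N at a peg) and stays where left.
- pawl (a joint): Angle of the pawl about its horizontal pivot, rad: 0 fully down in a notch, 0.90 thrown over against its stop. It clears the teeth above 0.35. It is a tumbler: below about 0.43 its weight drops it towards the wheel, above that it falls over outward and stays up by itself. About 0.5 N at the ball tips it.
- ball (a point): Centre of the 22 mm black ball on the pawl's thin 70 mm lever. Pawl down: 116 mm from the axle, 130 above the turntable's origin, leaning to the wheel. Thrown over: 177 from the axle, 124 high, leaning away. It swings in the turntable's y-z plane (x = 0), up to 134 high. Tip it outward, away from the axle, to lift the pawl; inward to lower it.
- mould_mid (a point): Centre, half-way up, of the loose white silicone mould, 60 dia x 26 high, that stands in the middle of the wheel and turns with it.
- peg0 (a point): Centre of the top of peg 0, one of four like upright steel pegs on the wheel, 12 dia, 40 tall, 72 from the axle, 90 degrees apart; with the wheel at 0 this one stands at 105 degrees counterclockwise from the turntable's +x axis.
- peg1 (a point): Centre of the top of peg 1, one of four like upright steel pegs on the wheel, 12 dia, 40 tall, 72 from the axle, 90 degrees apart; with the wheel at 0 this one stands at 195 degrees counterclockwise from the turntable's +x axis.
- peg2 (a point): Centre of the top of peg 2, one of four like upright steel pegs on the wheel, 12 dia, 40 tall, 72 from the axle, 90 degrees apart; with the wheel at 0 this one stands at 285 degrees counterclockwise from the turntable's +x axis.
- peg3 (a point): Centre of the top of peg 3, one of four like upright steel pegs on the wheel, 12 dia, 40 tall, 72 from the axle, 90 degrees apart; with the wheel at 0 this one stands at 15 degrees counterclockwise from the turntable's +x axis.
- jar: Bystander: small closed glass jar, 42 dia x 55. Origin at the centre of its underside.
- casting: Bystander: small tan resin casting, 44 dia x 20. Origin at the centre of its underside.
- big_mould: Bystander: round silicone mould filled with tan resin, 116 dia x 48. Origin at the centre of its underside.
- solvent_bottle: Bystander: white bottle, 80 dia x 190. Origin at the centre of its underside.
- squeeze_bottle: Bystander: hazy bottle with steel cap, 50 dia x 150. Origin at the centre of its underside.
- mix_cup: Bystander: hazy mixing cup, 72 dia x 75. Origin at the centre of its underside.
- spatula: Bystander: spatula lying flat. Origin at the centre of its underside.
Things that resemble listed ones, but are neither listed nor needed, are in the scene too. Leave any yellow look-alike of the part that bears mould_mid alone.

How it is judged:
By the outcome, as a careful person would: the job done as asked, in the order asked, and still so for the second after the job is handed in, with the robot touching nothing.
It also fails if it takes over 51 s, if anything falls off the work surface, if the arm or the gripper's body presses on something with over 40 N, if the wrist force passes 120 N, or if a joint passes its speed limit or range.

## Robot

A 6-joint arm with a two-finger parallel gripper is mounted at the origin on the work surface. World frame = base frame: x ahead of the robot, y to its left, z up, the work surface at z = 0. Lengths are in m, angles in rad, forces in N, time in s.
With the tool pointing down it reaches from about 0.225 to 0.875 m from the base axis. Payload 3.4 kg.
Tool frame: the origin (TCP) lies at the very end of the fingers, on their centre line; the grasp point (between the pads) lies 19 mm behind it; z points along the fingers, y is the line along which they close (so a half turn about z gives the same grasp; the last joint's range is limited). The gripper opens to 85 mm and grips with 20 to 120 N. Pads are 22 mm wide; open, the fingers measure 114 mm over their backs; the gripper's body (76 mm by 85 mm) begins 54 mm behind the grasp point. The pads swing forward as they close: fully open they stand 13 mm farther back than shut.
Start: joints at [-1.378, 0.276, 1.505, -0, 1.361, -0.121], TCP at [0.177, -0.547, 0.231] pointing down, gripper open.
Joint ranges: [-2.89, 2.89], [-0.75, 2.08], [0.22, 2.7], [-1.18, 4.32], [0.11, 2.71], [-2.7, 2.7]. Speed limits (rad/s): [2.57, 2.57, 3.14, 3.14, 3.14, 3.14].

## Interface

Orientations are given as a unit quaternion [w, x, y, z].
In Python, from workcell import r gives the robot as it stands. The module is installed in compiled form; this text tells all that it offers.
- The arm moves only by the tool move_arm, never from a script. Its argument "moves" is a list of rows, each a list of 7 numbers: the turn, a rotation vector about the tool's x, y, z in rad, then the shift along the tool's x, y, z in m, then the finger opening in m, from 0 to 0.0854. A call has 1 to 20 rows; each row shifts and turns the commanded pose from where the row before left it, along the tool's axes as they then stand; what a row does not reach is not made up. A row lasts 1/10 s, in which the tool goes at most 50 mm and 8.59 degrees, less where a joint would pass 70% of its speed; a pose out of reach is approached as far as the arm can. A call with a gripper value outside its range is refused whole. The fingers move at their own pace and stop on an object; the grip force is fixed at half the most. Time passes only in rows, so rows that do not move let the fingers close. It gives the time, the measured TCP pose, the force, the opening and the grip force at its end, in the units of the state.
- r.sense(): the state, without advancing time (a new reading comes with each control period).
- r.read_camera(name): name is "scene" or "top" or "wrist"; returns (picture, depth): 420x560x3 uint8, blue, green, red; 420x560 float32, m along the optical axis (not along the pixel's ray), 0 where there is no reading.
- r.get_calibration(name): a dict with "fov_y" (degrees; the focal length in pixels is half the picture's height over the tangent of half this angle, whatever the lens; pixels are square), "cx", "cy" (the principal point, pixels), "extrinsics" (4x4, takes a point from camera to world coordinates). Camera axes: x right, y down, z forward; pixel columns grow to the right and rows downward; lengths in m; the calibration is good to about 2 mm. The wrist camera is an equidistant fisheye: a pixel r from the principal point sees the ray r / f radians off the axis. A picture is of the moment at which its call begins: read the wrist's pose just before it. get_calibration takes no time and is no camera call; for the wrist camera it gives the pose at the moment of the call.
- r.finish_job(): hands the job in; it is judged then, once.
The state is a dict: "clock": time; "joint_positions": joint angles; "joint_velocities": joint speeds; "joint_efforts": joint torques, N m; "tcp_pos": TCP position; "orientation": TCP orientation; "force": force on the tool from outside, world axes, zero at the start; "torque": the same for the moment, N m; "opening": finger opening in m; "grasp_force": force on a finger pad.
Only numpy, scipy, OpenCV 4.12 (cv2) and the standard library are available. Lean on these libraries where they do the work, as an engineer would, in place of code of your own. Each camera call takes 0.05 s, during which the arm holds its last target. There are 200 camera calls.

## Working session

There is one attempt and no reset: what is moved stays moved. The work goes in short steps, Python scripts to look and compute and a tool call to move; the robot and the scene stay as the last step left them, time stands still between calls to the robot, and variables do not carry over. Pictures are saved under pics/ and viewed, at most 10 in all, crops included, and the job is handed in when it is done.

Besides the shell and the picture viewer there is one more tool, called after "Call:" as name(argument=value, ...), one argument or row to a line, values as JSON. move_arm: Moves the arm, as the interface text tells. Its arguments: {"type":"object","properties":{"moves":{"type":"array"}},"required":["moves"]}

```bash
mkdir -p pics; cat > h.py <<'E'
import numpy as np, cv2
from workcell import r
def snap(n,f):
    c=r.get_calibration(n); p,d=r.read_camera(n); cv2.imwrite(f'pics/{f}.png',p); np.savez(f'pics/{f}.npz',d=d,E=c['extrinsics'],k=[210/np.tan(np.radians(c['fov_y']/2)),c['cx'],c['cy']]); return p,d
def P(f,u,v,z=None,depth=None):
    "pixel->world with depth map, or on plane z"
    q=np.load(f'pics/{f}.npz'); F,cx,cy=q['k']; E=q['E']
    ray=np.array([(u-cx)/F,(v-cy)/F,1])
    if z is not None:
        R=E[:3,:3]@ray; return E[:3,3]+R*(z-E[2,3])/R[2]
    D=depth or q['d'][int(v),int(u)]
    return E[:3,:3]@(ray*D)+E[:3,3]
def cloud(f):
    q=np.load(f'pics/{f}.npz'); F,cx,cy=q['k']; E=q['E']; d=q['d']
    v,u=np.mgrid[:d.shape[0],:d.shape[1]]
    X=np.stack([(u-cx)/F*d,(v-cy)/F*d,d],-1)@E[:3,:3].T+E[:3,3]
    X[d==0]=np.nan; return X
E
python3 - <<'E'
from h import *
snap('scene','s0');snap('top','t0')
for n in('s0','t0'):
    q=np.load(f'pics/{n}.npz');print(q['E'].round(3),q['k'])
print({k:np.round(v,3) for k,v in r.sense().items()})
E
```

```text
[[-0.073  0.635 -0.769  1.524]
 [ 0.997  0.061 -0.044  0.136]
 [ 0.019 -0.77  -0.637  0.954]
 [ 0.     0.     0.     1.   ]] [473.2709611  281.03273035 212.73535011]
[[-0.003 -0.99   0.139  0.321]
 [-1.     0.002 -0.01   0.073]
 [ 0.009 -0.139 -0.99   1.167]
 [ 0.     0.     0.     1.   ]] [407.73276149 274.78197039 207.97090821]
{'clock': np.float64(0.1), 'joint_positions': array([-1.378,  0.277,  1.506,  0.   ,  1.361, -0.121]), 'joint_velocities': array([-0.001, -0.002, -0.004, -0.002,  0.001,  0.001]), 'joint_efforts': array([ 1.0000e-03, -4.1770e+01, -2.4641e+01, -0.0000e+00,  6.0000e-03,
        0.0000e+00]), 'tcp_pos': array([ 0.177, -0.546,  0.231]), 'orientation': array([-0.001,  0.988,  0.156, -0.   ]), 'force': array([ 0.613,  0.035, -0.028]), 'torque': array([-0.055, -0.064,  0.039]), 'grasp_force': np.float64(0.0), 'opening': np.float64(0.085)}
```

View pics/t0.png

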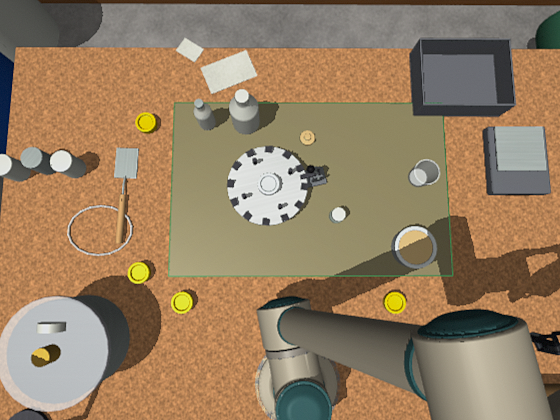

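View pics/s0.png

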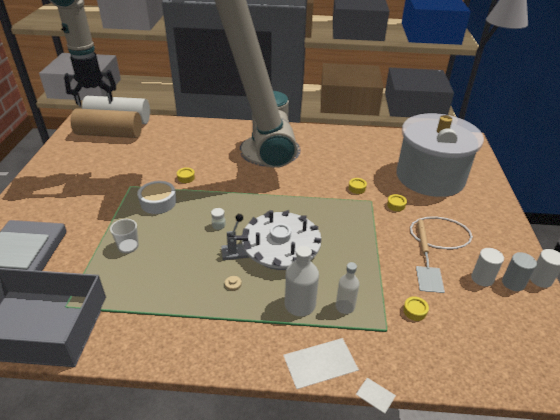

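```bash
python3 - <<'E'
from h import *
p=cv2.imread('pics/t0.png');cv2.imwrite('pics/t0c.png',cv2.resize(p[135:235,220:345],None,fx=6,fy=6,interpolation=cv2.INTER_CUBIC))
X=cloud('t0'); 
c=P('t0',267,186,z=.052);print(c)
d=np.hypot(X[...,0]-c[0],X[...,1]-c[1])
m=(d<.2)
Z=X[...,2]
print(np.histogram(Z[m&(d<.1)],bins=np.arange(-.01,.15,.01)))
w=m&(Z>.042)&(Z<.07)&(d<.13)
q=X[w][:,:2]; 
u=np.argwhere(w)[:,::-1].astype(np.int32)
(a,b),R=cv2.minEnclosingCircle(q.astype(np.float32)); print(a,b,R,len(q))
b_=m&(Z>.115)&(d>.08); print('high',X[b_].round(3), np.argwhere(b_))
for n in ((307,137),(338,213),(243,112),(202,118),(414,245),(425,172)): print(n,P('t0',*n).round(3))
print('glass z',np.nanmedian(Z[220:260,200:260]))
E
```

```text
[0.53870848 0.08397518 0.052     ]
(array([   0,    0,    0,    0,    0,  370, 3047,  143,  322,   66,   49,
          0,    0,    0,    0]), array([-0.01,  0.  ,  0.01,  0.02,  0.03,  0.04,  0.05,  0.06,  0.07,
        0.08,  0.09,  0.1 ,  0.11,  0.12,  0.13,  0.14]))
0.5443232655525208 0.07541858404874802 0.12056462466716766 4564
high [[ 0.73   0.137  0.2  ]
 [ 0.731  0.135  0.198]
 [ 0.728  0.147  0.199]
 ...
 [ 0.558 -0.025  0.14 ]
 [ 0.558 -0.027  0.142]
 [ 0.558 -0.03   0.138]] [[ 99 245]
 [ 99 246]
 [100 241]
 [100 242]
 [100 243]
 [100 244]
 [100 245]
 [100 246]
 [100 247]
 [101 238]
 [101 240]
 [101 241]
 [101 242]
 [101 243]
 [101 244]
 [101 245]
 [101 246]
 [101 247]
 [102 239]
 [102 240]
 [102 241]
 [102 242]
 [102 243]
 [102 244]
 [102 245]
 [102 246]
 [103 239]
 [103 240]
 [103 241]
 [103 242]
 [103 243]
 [103 244]
 [103 245]
 [103 246]
 [104 240]
 [104 241]
 [104 242]
 [104 243]
 [104 244]
 [104 245]
 [104 246]
 [104 247]
 [105 241]
 [105 242]
 [105 243]
 [105 244]
 [105 245]
 [105 246]
 [105 247]
 [105 248]
 [105 249]
 [106 242]
 [106 243]
 [106 244]
 [106 245]
 [106 
[... 3360 characters left out ...]
 [167 307]
 [167 308]
 [167 309]
 [167 310]
 [167 311]
 [167 312]
 [167 313]
 [167 314]
 [168 306]
 [168 307]
 [168 308]
 [168 309]
 [168 310]
 [168 311]
 [168 312]
 [168 313]
 [168 314]
 [169 306]
 [169 307]
 [169 308]
 [169 309]
 [169 310]
 [169 311]
 [169 312]
 [169 313]
 [169 314]
 [170 307]
 [170 308]
 [170 309]
 [170 310]
 [170 311]
 [170 312]
 [170 313]
 [171 307]
 [171 308]
 [171 309]
 [171 310]
 [171 311]
 [171 312]
 [171 313]
 [172 309]
 [172 310]
 [172 311]]
(307, 137) [ 0.687 -0.031  0.03 ]
(338, 213) [ 0.461 -0.11   0.061]
(243, 112) [0.718 0.146 0.145]
(202, 118) [0.718 0.26  0.101]
(414, 245) [ 0.374 -0.318  0.051]
(425, 172) [ 0.586 -0.373  0.017]
glass z 0.006531454415556914
```

View pics/t0c.png

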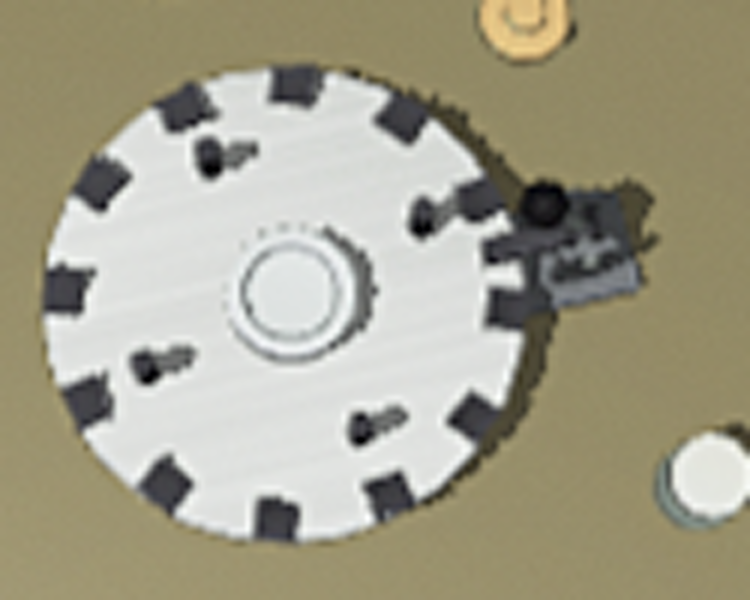

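```bash
python3 - <<'E'
from h import *
c=P('t0',267.2-.3,185.7-.3,z=.053)[:2]
X=cloud('t0');Z=X[...,2];d=np.hypot(X[...,0]-c[0],X[...,1]-c[1])
b=P('t0',310,168.3,z=.140); v=b[:2]-c; print('axle',c,'ball',b,np.hypot(*v),'yaw',np.degrees(np.arctan2(v[1],v[0]))+90)
m=(Z>.115)&(d>.08)&(d<.16)&(X[...,1]<.02)
q=X[m]; print('ball cloud',q.mean(0),q.max(0),q.min(0))
for s,t in (((213,152),15),((148,364),105),((360,428),195),((425,213),285)):
    w=P('t0',s[0]/6+220-.4,s[1]/6+135-.4,z=.092)[:2]; e=w-c; print(t,w,np.hypot(*e),(np.degrees(np.arctan2(e[1],e[0]))-t)%360)
    k=(Z>.084)&(np.hypot(X[...,0]-w[0],X[...,1]-w[1])<.02); e=X[k].mean(0)[:2]-c; print('   depth',np.hypot(*e),(np.degrees(np.arctan2(e[1],e[0]))-t)%360)
s=r.sense();o=s['orientation'];print(s['tcp_pos'],np.degrees(2*np.arctan2(o[2],o[1])))
E
```

```text
axle [0.54021045 0.08424284] ball [ 0.56783866 -0.02784337  0.14      ] 0.11544105273923522 yaw 13.846845232803403
ball cloud [ 0.56709278 -0.02768874  0.14343711] [ 0.57922645 -0.0175644   0.14858999] [ 0.55761026 -0.03819314  0.13146297]
15 [0.60269222 0.11575603] 0.06997894055767899 11.764462442042596
   depth 0.07419192037530874 13.730848357084081
105 [0.50577211 0.14434309] 0.06926787924071841 14.81335781779083
   depth 0.07127072263692853 12.046858243678571
195 [0.47680559 0.05004869] 0.07203760284672653 13.337926979966426
   depth 0.06965864982685618 14.166667087165024
285 [0.57446158 0.02034856] 0.07249564470789563 13.193952822639517
   depth 0.07227668570205302 15.684533842691962
[ 0.17739362 -0.54646949  0.23055765] 17.976371407842276
```

Call:
move_arm(
  moves=[
    [0, 0, 0.073, 0.014, -0.0125, 0, 0],
    [0, 0, 0, 0.028, -0.025, 0, 0],
    [0, 0, 0, 0.028, -0.025, 0, 0],
    [0, 0, 0, 0.028, -0.025, 0, 0],
    [0, 0, 0, 0.028, -0.025, 0, 0],
    [0, 0, 0, 0.028, -0.025, 0, 0],
    [0, 0, 0, 0.028, -0.025, 0, 0],
    [0, 0, 0, 0.028, -0.025, 0, 0],
    [0, 0, 0, 0.028, -0.025, 0, 0],
    [0, 0, 0, 0.028, -0.025, 0, 0],
    [0, 0, 0, 0.028, -0.025, 0, 0],
    [0, 0, 0, 0.028, -0.025, 0, 0],
    [0, 0, 0, 0.028, -0.025, 0, 0],
    [0, 0, 0, 0.028, -0.025, 0, 0],
    [0, 0, 0, 0.028, -0.025, 0, 0],
    [0, 0, 0, 0.028, -0.025, 0, 0],
    [0, 0, 0, 0.028, -0.025, 0, 0],
    [0, 0, 0, 0.028, -0.025, 0, 0],
    [0, 0, 0, 0.014, -0.0125, 0, 0],
    [0, 0, 0, 0, 0, 0, 0],
  ],
)

```text
clock: 2.1
tcp_pos: [0.5595, 0.0132, 0.2305]
orientation: [-0.0, 0.993, 0.122, -0.0]
force: [-0.4, -0.1, -1.7]
opening: -0.0001
grasp_force: 0.0
```

Call:
move_arm(
  moves=[
    [0, 0, 0, -0.002, 0, 0.02, 0],
    [0, 0, 0, 0, 0, 0.03, 0],
    [0, 0, 0, 0, 0, 0.03, 0],
    [0, 0, 0, 0, 0, 0.02, 0],
    [0, 0, 0, 0, 0, 0.01, 0],
    [0, 0, 0, 0, 0, 0, 0],
  ],
)

```text
clock: 2.7
tcp_pos: [0.5551, 0.0099, 0.12]
orientation: [-0.0, 0.993, 0.12, -0.002]
force: [-0.6, -0.1, -0.1]
opening: 0.0002
grasp_force: 0.0
```

```bash
python3 - <<'E'
from h import *
a,_=snap('wrist','w1');b,_=snap('scene','s1')
cv2.imwrite('pics/m1.png',np.hstack([cv2.resize(a[60:380,60:500],(440,320)),cv2.resize(b[170:290,190:340],(360,320),interpolation=cv2.INTER_CUBIC)]))
print(r.sense()['tcp_pos'],r.sense()['force'])
E
```

```text
[0.55697578 0.00999865 0.12204245] [0.26287903 0.58958567 0.50843925]
```

View pics/m1.png

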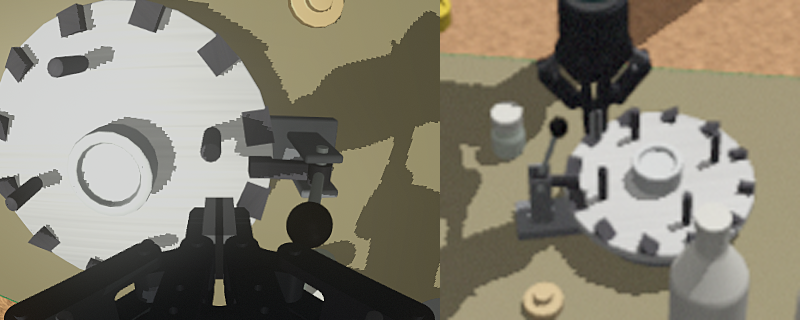

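Call:
move_arm(
  moves=[
    [0, 0, 0, 0.002, 0.004, 0, 0],
    [0, 0, 0, 0, 0.005, 0, 0],
    [0, 0, 0, 0, 0.004, 0, 0],
    [0, 0, 0, 0, 0.004, 0, 0],
    [0, 0, 0, 0, 0.004, 0, 0],
    [0, 0, 0, 0, 0.004, 0, 0],
    [0, 0, 0, 0, 0.004, 0, 0],
    [0, 0, 0, 0, 0.004, 0, 0],
    [0, 0, 0, 0, 0.004, 0, 0],
    [0, 0, 0, 0, 0.004, 0, 0],
    [0, 0, 0, 0, 0.004, 0, 0],
    [0, 0, 0, 0, 0.004, 0, 0],
    [0, 0, 0, 0, 0.004, 0, 0],
    [0, 0, 0, 0, 0.004, 0, 0],
    [0, 0, 0, 0, 0.004, 0, 0],
    [0, 0, 0, 0, 0.003, 0, 0],
    [0, 0, 0, 0, 0, 0, 0],
  ],
)

```text
clock: 4.5
tcp_pos: [0.5739, -0.0516, 0.1213]
orientation: [0.0, 0.993, 0.12, 0.0]
force: [0.6, 0.7, -0.2]
opening: 0.0
grasp_force: 0.0
```

```bash
python3 - <<'E'
from h import *
a,_=snap('wrist','w2');b,_=snap('scene','s2')
cv2.imwrite('pics/m2.png',np.hstack([cv2.resize(a[60:380,60:500],(440,320)),cv2.resize(b[170:290,190:340],(360,320),interpolation=cv2.INTER_CUBIC)]))
print(r.sense()['tcp_pos'],r.sense()['force'])
E
```

```text
[ 0.57369625 -0.05119053  0.12128129] [-0.53905906  0.48951731  0.41485415]
```

View pics/m2.png

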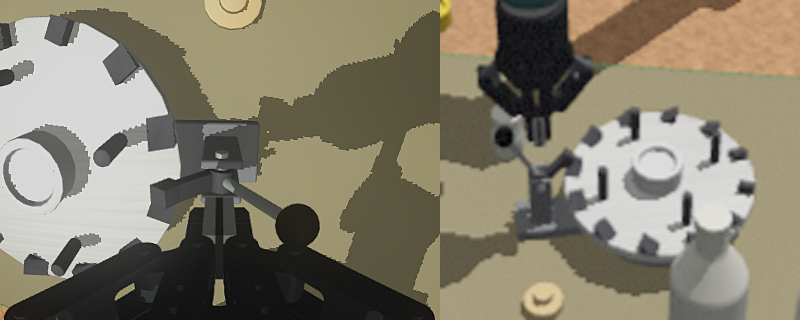

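Call:
move_arm(
  moves=[
    [0, 0, 0, 0, -0.005, -0.02, 0],
    [0, 0, 0, 0, -0.005, -0.035, 0],
    [0, 0, 0, 0, -0.01, -0.025, 0],
    [0, 0, 0, -0.005, -0.02, -0.01, 0],
    [0, 0, 0, -0.008, -0.03, 0, 0],
    [0, 0, 0, -0.008, -0.03, 0, 0],
    [0, 0, 0, -0.008, -0.03, 0, 0],
    [0, 0, 0, -0.008, -0.03, 0, 0],
    [0, 0, 0, -0.006, -0.03, 0, 0],
    [0, 0, 0, -0.005, -0.019, 0, 0],
    [0, 0, 0, 0, 0, 0.02, 0],
    [0, 0, 0, 0, 0, 0.03, 0],
    [0, 0, 0, 0, 0, 0.025, 0],
    [0, 0, 0, 0, 0, 0.01, 0],
    [0, 0, 0, 0, 0, 0, 0],
  ],
)

```text
clock: 6.1
tcp_pos: [0.4752, 0.1406, 0.1246]
orientation: [0.0, 0.993, 0.12, -0.002]
force: [0.2, 0.6, -0.5]
opening: -0.0
grasp_force: 0.0
```

```bash
cat >> h.py <<'E'
def tt():
    e=r.sense()['tcp_pos']; d=e[:2]-[.540,.0835]; a=np.radians(13.8); return np.array([d@[np.cos(a),np.sin(a)],d@[-np.sin(a),np.cos(a)],e[2]])
E
python3 - <<'E'
from h import *
a,_=snap('wrist','w3');b,_=snap('scene','s3')
cv2.imwrite('pics/m3.png',np.hstack([cv2.resize(a[60:380,60:500],(440,320)),cv2.resize(b[170:290,190:340],(360,320),interpolation=cv2.INTER_CUBIC)]))
print(tt(),r.sense()['force'])
E
```

```text
[-0.04706367  0.07042286  0.12679539] [0.27441932 0.193295   0.99524469]
```

View pics/m3.png

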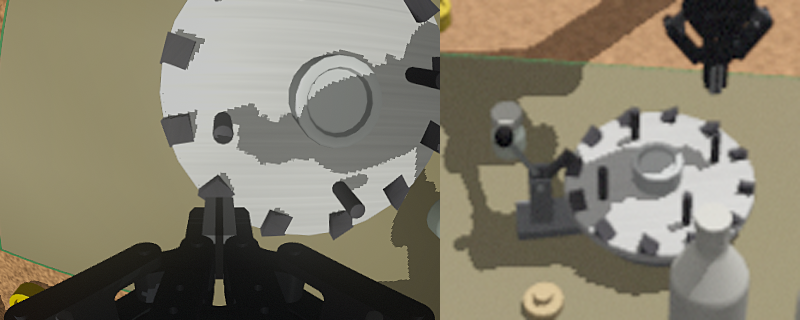

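Call:
move_arm(
  moves=[
    [0, 0, 0, 0, 0, 0.02, 0],
    [0, 0, 0, 0, 0, 0.02, 0],
    [0, 0, 0, 0, 0, 0.013, 0],
    [0, 0, 0, 0.003, 0, 0, 0],
    [0, 0, 0, 0.003, 0, 0, 0],
    [0, 0, 0, 0.003, 0, 0, 0],
    [0, 0, 0, 0.003, 0, 0, 0],
    [0, 0, 0, 0.003, 0, 0, 0],
    [0, 0, 0, 0.003, 0, 0, 0],
    [0, 0, 0, 0.003, 0, 0, 0],
    [0, 0, 0, 0.003, 0, 0, 0],
    [0, 0, 0, 0.003, 0, 0, 0],
    [0, 0, 0, 0.003, 0, 0, 0],
    [0, 0, 0, 0.003, 0, 0, 0],
    [0, 0, 0, 0.003, 0, 0, 0],
    [0, 0, 0, 0.003, 0, 0, 0],
    [0, 0, 0, 0.003, 0, 0, 0],
    [0, 0, 0, 0, 0, 0, 0],
  ],
)

```text
clock: 8.0
tcp_pos: [0.5193, 0.1503, 0.0734]
orientation: [0.0, 0.993, 0.12, 0.001]
force: [0.2, -0.0, -0.7]
opening: 0.0002
grasp_force: 0.1
```

```bash
python3 - <<'E'
from h import *
a,_=snap('wrist','w4');b,_=snap('top','t4')
cv2.imwrite('pics/m4.png',np.hstack([cv2.resize(a[60:380,60:500],(440,320)),cv2.resize(b[138:234,222:330],(360,320),interpolation=cv2.INTER_CUBIC)]))
print(tt(),r.sense()['force'])
E
```

```text
[-0.0042644   0.06978201  0.07353407] [-0.40902486 -0.35536397  0.66275722]
```

View pics/m4.png

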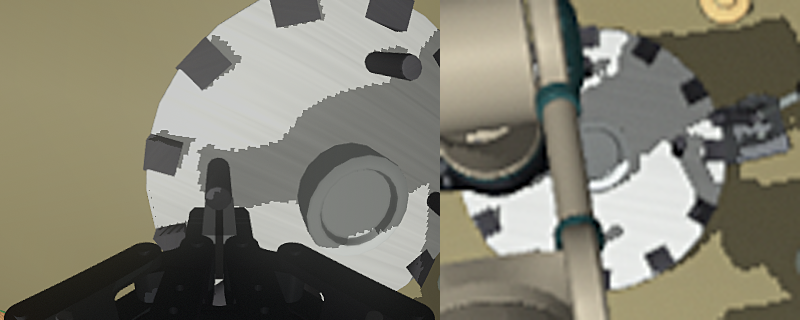

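```bash
cat >> h.py <<'E'
def W(f,u,v,z):
    q=np.load(f'pics/{f}.npz'); F,cx,cy=q['k']; E=q['E']
    a=np.array([u-cx,v-cy]); R=np.hypot(*a); th=R/F; ray=E[:3,:3]@np.r_[a/R*np.sin(th),np.cos(th)]
    p=(E[:3,3]+ray*(z-E[2,3])/ray[2])[:2]-[.540,.0835]; a=np.radians(13.8)
    x,y=p@[np.cos(a),np.sin(a)],p@[-np.sin(a),np.cos(a)]; return np.round([x*1e3,y*1e3,np.hypot(x,y)*1e3,np.degrees(np.arctan2(y,x))],1)
E
python3 - <<'E'
from h import *
for s,z in (((218,197),.092),((410,66),.092),((365,238),.078)): print(W('w4',s[0]+60,s[1]+60,z))
for s,z in (((222,118),.092),((408,75),.092),((220,138),.092)): print('w3',W('w3',s[0]+60,s[1]+60,z))
E
```

```text
[13.6 70.1 71.4 79. ]
[ 72.1 -11.9  73.1  -9.3]
[ -19.9   -9.7   22.1 -154. ]
w3 [-8.4 69.2 69.7 96.9]
w3 [ 20.7 -42.8  47.6 -64.2]
w3 [-19.8  70.2  73.  105.8]
```

```bash
python3 - <<'E'
from h import *
def C(f):
    q=np.load(f'pics/{f}.npz'); F,cx,cy=q['k']; E=q['E']; d=q['d']
    v,u=np.mgrid[:420,:560]; a=np.stack([u-cx,v-cy],-1); R=np.hypot(*a.T).T+1e-9; th=R/F
    t=np.tan(th)/R; X=np.stack([a[...,0]*t*d,a[...,1]*t*d,d],-1)@E[:3,:3].T+E[:3,3]
    X[(d==0)|(th>1.3)]=np.nan; print(f,'cam',E[:3,3]); return X
def rep(X,f):
    an=np.radians(13.8); p=X[...,:2]-[.54,.0835]; x=p@[np.cos(an),np.sin(an)]; y=p@[-np.sin(an),np.cos(an)]
    Z=X[...,2]; m=(np.abs(Z-.078)<.006)&(np.hypot(x,y)<.05)
    if m.sum()>9: (a,b),R=cv2.minEnclosingCircle(np.stack([x[m],y[m]],-1).astype(np.float32)); print(f,'mould',m.sum(),np.round([a,b,R,x[m].min(),x[m].max(),y[m].min(),y[m].max()],4))
for f in('w1','w3','w4'): rep(C(f),f)
rep(cloud('t0'),'t0'); rep(cloud('s0'),'s0'); rep(cloud('s2'),'s2')
for f,s in (('w1',(112,175)),('w3',(337,100)),('w4',(365,238))):
    for z in (.078,.06): print(f,z,W(f,s[0]+60,s[1]+60,z))
E
```

```text
w1 cam [0.63120643 0.02828574 0.26264638]
w1 mould 5219 [-0.0002 -0.0039  0.0303 -0.0299  0.0292 -0.0337  0.0255]
w3 cam [0.55139629 0.1591624  0.26719867]
w3 mould 5628 [-0.0003 -0.0037  0.0301 -0.0299  0.029  -0.0334  0.0261]
w4 cam [0.59462941 0.16876889 0.21645162]
w4 mould 7389 [-0.0015 -0.0028  0.0302 -0.0308  0.0281 -0.0326  0.0269]
t0 mould 289 [ 0.002  -0.0027  0.0298 -0.0273  0.0308 -0.0312  0.0268]
s0 mould 229 [-0.0003 -0.0045  0.0322 -0.0322  0.0318 -0.0332  0.0261]
s2 mould 231 [ 0.0002 -0.0052  0.033  -0.0326  0.033  -0.033   0.0268]
w1 0.078 [ -0.   -7.2   7.2 -90.2]
w1 0.06 [  -7.4   -0.5    7.4 -175.9]
w3 0.078 [  0.9  -1.5   1.7 -58.2]
w3 0.06 [  -1.8   -8.3    8.5 -102.1]
w4 0.078 [ -19.9   -9.7   22.1 -154. ]
w4 0.06 [ -32.   -20.    37.7 -148. ]
```

```bash
cat >> h.py <<'E'
def C(f):
    q=np.load(f'pics/{f}.npz'); F,cx,cy=q['k']; E=q['E']; d=q['d']
    v,u=np.mgrid[:420,:560]; a=np.stack([u-cx,v-cy],-1); R=np.hypot(a[...,0],a[...,1])+1e-9; th=R/F
    t=np.tan(th)/R; X=np.stack([a[...,0]*t*d,a[...,1]*t*d,d],-1)@E[:3,:3].T+E[:3,3]
    X[(d==0)|(th>1.3)]=np.nan; return X
def pegs(f):
    X=C(f); an=np.radians(13.8); p=X[...,:2]-[.54,.0835]; x=p@[np.cos(an),np.sin(an)]; y=p@[-np.sin(an),np.cos(an)]
    Z=X[...,2]; m=((np.abs(Z-.092)<.003)&(np.abs(np.hypot(x,y)-.072)<.012)).astype(np.uint8)
    n,l,s,c=cv2.connectedComponentsWithStats(m)
    for i in range(1,n):
        if s[i,4]>60:
            k=l==i; (a,b),R=cv2.minEnclosingCircle(np.stack([x[k],y[k]],-1).astype(np.float32)); print(f,s[i,4],np.round([a,b,R,np.hypot(a,b)],4),'deg',round(float(np.degrees(np.arctan2(b,a))),1))
E
python3 - <<'E'
from h import *
for f in('w1','w2','w3','w4'): pegs(f)
E
```

```text
w1 310 [0.0698 0.0175 0.0063 0.0719] deg 14.0
w1 346 [ 0.0183 -0.0702  0.0057  0.0726] deg -75.4
w1 185 [-0.0181  0.0681  0.0062  0.0705] deg 104.9
w2 210 [0.0692 0.017  0.0061 0.0713] deg 13.8
w2 283 [ 0.0191 -0.0705  0.0059  0.0731] deg -74.8
w2 128 [-0.017   0.0681  0.0067  0.0702] deg 104.0
w2 158 [-0.0675 -0.0195  0.0069  0.0703] deg -163.9
w3 335 [0.0676 0.018  0.0051 0.0699] deg 14.9
w3 221 [ 0.0195 -0.0698  0.0068  0.0725] deg -74.4
w3 342 [-0.0186  0.0691  0.0058  0.0716] deg 105.1
w3 222 [-0.0684 -0.019   0.0063  0.071 ] deg -164.5
w4 516 [ 0.0702 -0.0128  0.0063  0.0714] deg -10.3
w4 843 [0.0091 0.0742 0.0115 0.0747] deg 83.0
w4 239 [-0.0115 -0.0708  0.0069  0.0717] deg -99.2
```

Call:
move_arm(
  moves=[
    [0, 0, 0, 0.002, 0, 0, 0],
    [0, 0, 0, 0.002, 0, 0, 0],
    [0, 0, 0, 0.002, 0, 0, 0],
    [0, 0, 0, 0.0005, 0, 0, 0],
    [0, 0, 0, 0, 0, 0, 0],
  ],
)

```text
clock: 8.6
tcp_pos: [0.5246, 0.1519, 0.0732]
orientation: [0.0, 0.993, 0.12, 0.0]
force: [-0.9, -0.0, 0.3]
opening: -0.0002
grasp_force: 0.6
```

```bash
python3 - <<'E'
from h import *
snap('wrist','w5'); pegs('w5'); print(tt())
E
```

```text
w5 479 [ 0.0698 -0.018   0.0061  0.0721] deg -14.5
w5 740 [0.0168 0.0699 0.0081 0.0719] deg 76.5
w5 100 [0.0082 0.0802 0.0034 0.0806] deg 84.1
w5 225 [-0.0174 -0.0699  0.0066  0.072 ] deg -104.0
[0.0013448  0.0701398  0.07325023]
```

Call:
move_arm(
  moves=[
    [0, 0, 0, -0.006, 0, 0, 0],
    [0, 0, 0, -0.006, 0, 0, 0],
    [0, 0, 0, 0, 0, -0.02, 0],
    [0, 0, 0, 0, 0, -0.035, 0],
    [0, 0, 0, 0, 0, -0.04, 0],
    [0, 0, 0, 0, 0.015, -0.035, 0],
    [0, 0, 0, 0.001, 0.03, 0, 0],
    [0, 0, 0, 0.001, 0.03, 0, 0],
    [0, 0, 0, 0.001, 0.03, 0, 0],
    [0, 0, 0, 0.001, 0.03, 0, 0],
    [0, 0, 0, 0.001, 0.03, 0, 0],
    [0, 0, 0, 0.001, 0.03, 0, 0],
    [0, 0, 0, 0.001, 0.03, 0, 0],
    [0, 0, 0, 0.001, 0.03, 0, 0],
    [0, 0, 0, 0.001, 0.02, 0, 0],
    [0, 0, 0, 0.001, 0.015, 0, 0],
    [0, 0, 0, 0, 0, 0, 0],
  ],
)

```text
clock: 10.35
tcp_pos: [0.592, -0.1315, 0.2031]
orientation: [0.0, 0.993, 0.119, 0.0]
force: [-1.2, 1.2, -0.7]
opening: 0.0003
grasp_force: 0.0
```

```bash
python3 - <<'E'
from h import *
a,_=snap('wrist','w6');b,_=snap('top','t6')
pegs('w6'); print(tt(),r.sense()['force'])
cv2.imwrite('pics/m6.png',np.hstack([cv2.resize(a[60:380,60:500],(440,320)),cv2.resize(b[138:234,240:348],(360,320),interpolation=cv2.INTER_CUBIC)]))
E
```

```text
w6 110 [ 0.0686 -0.0195  0.005   0.0713] deg -15.8
w6 72 [0.0173 0.0688 0.0062 0.0709] deg 75.9
w6 112 [-0.0171 -0.0715  0.0066  0.0735] deg -103.4
w6 70 [-0.0697  0.0158  0.0054  0.0715] deg 167.2
[-0.00100291 -0.21893589  0.20312596] [-0.28005007  0.08748267  0.64846929]
```

View pics/m6.png

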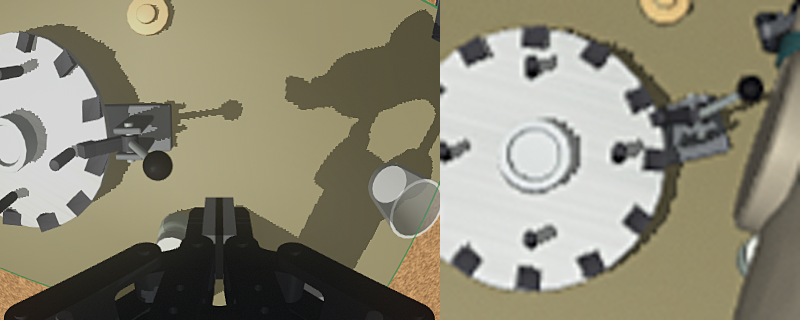

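Call:
move_arm(
  moves=[
    [0, 0, 0, 0.001, 0, 0.02, 0],
    [0, 0, 0, 0, 0, 0.03, 0],
    [0, 0, 0, 0, 0, 0.025, 0],
    [0, 0, 0, 0, 0, 0.01, 0],
    [0, 0, 0, 0, -0.005, 0, 0],
    [0, 0, 0, 0, -0.005, 0, 0],
    [0, 0, 0, 0, -0.004, 0, 0],
    [0, 0, 0, 0, -0.004, 0, 0],
    [0, 0, 0, 0, -0.004, 0, 0],
    [0, 0, 0, 0, -0.004, 0, 0],
    [0, 0, 0, 0, -0.004, 0, 0],
    [0, 0, 0, 0, -0.004, 0, 0],
    [0, 0, 0, 0, -0.004, 0, 0],
    [0, 0, 0, 0, -0.004, 0, 0],
    [0, 0, 0, 0, -0.004, 0, 0],
    [0, 0, 0, 0, -0.004, 0, 0],
    [0, 0, 0, 0, -0.004, 0, 0],
    [0, 0, 0, 0, -0.004, 0, 0],
    [0, 0, 0, 0, -0.003, 0, 0],
    [0, 0, 0, 0, 0, 0, 0],
  ],
)

```text
clock: 12.45
tcp_pos: [0.5778, -0.0702, 0.1183]
orientation: [-0.0, 0.993, 0.12, -0.0]
force: [-0.1, 0.5, -0.5]
opening: 0.0001
grasp_force: 0.0
```

```bash
python3 - <<'E'
from h import *
a,_=snap('wrist','w7');b,_=snap('scene','s7')
pegs('w7'); print(tt(),r.sense()['force'])
cv2.imwrite('pics/m7.png',np.hstack([cv2.resize(a[60:380,60:500],(440,320)),cv2.resize(b[170:290,190:340],(360,320),interpolation=cv2.INTER_CUBIC)]))
E
```

```text
w7 228 [ 0.0702 -0.019   0.006   0.0727] deg -15.1
w7 241 [-0.0168 -0.0713  0.0061  0.0733] deg -103.3
w7 124 [-0.0685  0.0171  0.0068  0.0706] deg 166.0
[ 0.00020833 -0.15882729  0.11831995] [0.15347241 0.57013188 0.71813923]
```

View pics/m7.png

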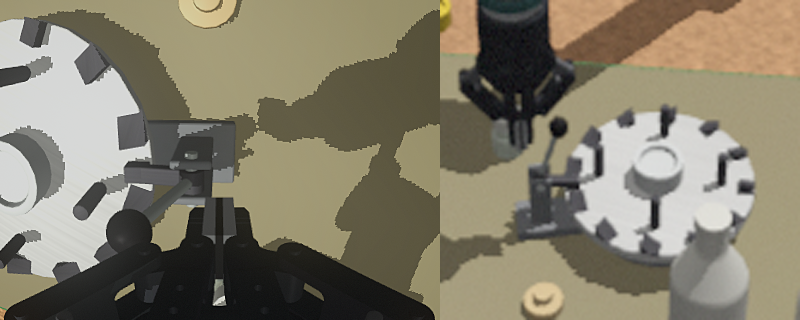

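Call:
move_arm(
  moves=[
    [0, 0, 0, 0, 0.01, 0, 0],
    [0, 0, 0, 0, 0.02, -0.01, 0],
    [0, 0, 0, 0, 0.03, -0.03, 0],
    [0, 0, 0, 0, 0.04, -0.03, 0],
    [0, 0, 0, 0, 0.04, -0.02, 0],
    [0, 0, 0, 0, 0.04, 0, 0],
    [0, 0, 0, 0, 0.02, 0, 0],
    [0, 0, 0, 0, 0, 0, 0],
  ],
)

```text
clock: 13.35
tcp_pos: [0.6257, -0.2684, 0.2072]
orientation: [0.0, 0.993, 0.118, -0.0]
force: [-0.0, 1.2, 0.4]
opening: 0.0001
grasp_force: 0.0
```

```bash
python3 - <<'E'
from h import *
snap('scene','s8')
for f in('s0','s8'):
    X=cloud(f); m=(X[...,2]>.115)&(np.hypot(X[...,0]-.5675,X[...,1]+.028)<.03); print(f,m.sum(),X[m].mean(0))
    a=cv2.cvtColor(cv2.imread(f'pics/{f}.png'),6)[205:235,225:250]; v,u=np.nonzero(a<45); print(u.mean(),v.mean(),len(u))
E
```

```text
s0 62 [ 0.57179382 -0.02965498  0.13793581]
13.764705882352942 12.558823529411764 34
s8 60 [ 0.57184332 -0.02939385  0.13869842]
13.758620689655173 12.758620689655173 29
```

The ball is back at its starting position, so the pawl is fully seated. The wheel reads about -29°.

```bash
python3 -c "
from workcell import r
print(r.finish_job())"
```

```text
the job is handed in; nothing more can be done
None
```

I tipped the pawl up, pushed the wheel back one notch (measured at about -29°, target -30°) and tipped the pawl down again until it sat fully in the new notch; the mould stayed in place, and the job was handed in at about 13.4 s.

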